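# Load the turning condiment carousel

## Task

Set the condiment carousel turning with a steady push on its upright post, either way round, at about one turn in six to eight seconds and never flung round, and let it coast freely. Then, with the sugar jar in the gripper, go along just above the carousel's empty round place, two or three centimetres over it and in step with it for at least four seconds, touching nothing of the carousel. Set the jar down gently and upright inside the rim while the carousel is still turning, let go and draw back; leave the other things on the counter alone.

Things in the scene. Friction and masses are not known exactly. Their poses are not given: they have to be found in the camera images.
- carousel (a joint): Turning angle (rad), positive anticlockwise from above, no end stops. At 0 the empty place lies in +x from the axis, the post in -x. It runs nearly freely: given 1 rad/s it coasts over 15 s, losing about 0.45 rad/s in the first 10 s. Nominal inertia 0.016 kg m2, viscous drag 0.0004 N m s/rad, dry drag 0.0004 N m; mass varies by 25 %.
- carousel_base: Fixed steel foot, 170 mm across; origin on the counter on the turning axis, axes parallel to the world. On it turns a wooden plate, 290 mm across, top at 40 mm, with a centre rod and ball (to 153 mm), the empty place, across from it the post, and at right angles to them, 90 mm from the axis, two steel boxes 90 x 60 mm of napkins and packets, up to 115 mm above the counter.
- place (a point): Centre of the empty place, on the plate's top face (40 mm above the counter), 95 mm from the turning axis; turns with the plate. It is ringed by a steel rim 7 mm high, 84 mm outside and 74 mm inside diameter. Clear of other things for 60 mm around.
- post (a point): Centre of the top end of the upright steel post, 18 mm in diameter and 60 mm tall, standing on the plate at 120 mm from the axis; its top is 100 mm above the counter. Turns with the plate. Made for pushing the carousel round.
- jar: The sugar jar: straight white ceramic jar 54 mm in diameter with a steel lid (55 mm, from 54 to 68 mm up) and a small knob to 74 mm; about 0.2 kg. Origin at the centre of its underside, z up. Stands on the counter to the robot's left of the carousel.
- cup: White mug, 80 mm across, 60 mm tall, origin under its centre. Leave alone.
- plates: White plate, 170 mm across, 22 mm high, origin under its centre. Leave alone.
- syrup: Amber bottle, 68 mm across, 210 mm tall, origin under its centre. Leave alone.
- coffee_tin: Tin, 90 mm across, 110 mm tall, origin under its centre. Leave alone.
- shaker: Turned wooden pepper shaker, 38 mm across, 90 mm tall, origin under its centre. Leave alone.
- spoon: Spoon lying on the counter, origin under its middle. Leave alone.
Things that resemble listed ones, but are neither listed nor needed, are in the scene too. Leave any blue or red look-alike of the jar alone.

How it is judged:
By the outcome, as a careful person would: the job done as asked, in the order asked, and still so for the second after the job is handed in, with the robot touching nothing.
It also fails if it takes over 58 s, if anything falls off the work surface, if the arm or the gripper's body presses on something with over 40 N, if the wrist force passes 120 N, or if a joint passes its speed limit or range.

## Robot

A 6-joint arm with a two-finger parallel gripper is mounted at the origin on the work surface. World frame = base frame: x ahead of the robot, y to its left, z up, the work surface at z = 0. Lengths are in m, angles in rad, forces in N, time in s.
With the tool pointing down it reaches from about 0.225 to 0.875 m from the base axis. Payload 3.4 kg.
Tool frame: the origin (TCP) lies at the very end of the fingers, on their centre line; the grasp point (between the pads) lies manip.grip_point_offset behind it (manip.grip_point_offset is the distance from the TCP to the grasp point, in m); z points along the fingers, y is the line along which they close (so a half turn about z gives the same grasp; the last joint's range is limited). The gripper opens to 85 mm and grips with 20 to 120 N. Pads are 22 mm wide; open, the fingers measure 114 mm over their backs; the gripper's body (76 mm by 85 mm) begins 54 mm behind the grasp point. The pads swing forward as they close: fully open they stand 13 mm farther back than shut.
Start: joints at [1.17, 0.276, 1.505, -0, 1.361, -0.121], TCP at [0.159, 0.553, 0.231] pointing down, gripper open.
Joint ranges: [-2.89, 2.89], [-0.75, 2.08], [0.22, 2.7], [-1.18, 4.32], [0.11, 2.71], [-2.7, 2.7]. Speed limits (rad/s): [2.57, 2.57, 3.14, 3.14, 3.14, 3.14].

## Interface

Orientations are given as a unit quaternion [w, x, y, z].
In Python, from rig import manip gives the robot as it stands.
- The arm moves only by the shell command python3 -m pendant 'ROWS' [FORCE]. ROWS is JSON, a list of rows, each an object of numbers: "jaw": the opening, from -1 (shut) to 1 (fully open); "tx", "ty", "tz": the shift along the world's x, y, z in cm; "ax", "ay", "az": the turn, a rotation vector about the world's x, y, z in degrees. In form: [{"jaw": .., "tx": .., "ty": .., "tz": .., "ax": .., "ay": .., "az": ..}, ...]. A call has 1 to 10 rows; each row is the pose to reach, as a shift and turn from the pose commanded when the call began; what a row does not reach only later rows make up. A row lasts 1/8 s, in which the tool goes at most 62.5 mm and 10.7 degrees, less where a joint would pass 70% of its speed; a pose out of reach is approached as far as the arm can. A call with a gripper value outside its range is refused whole. The fingers move at their own pace and stop on an object; FORCE is the grip in N (left out, the last holds). Time passes only in rows, so rows that repeat a pose let the fingers close. It gives the time, the measured TCP pose, the force, the opening and the grip force at its end, in the units of the state.
- manip.get_state(): the state, without advancing time (a new reading comes with each control period).
- manip.get_image(name): name is "side" or "top" or "wrist"; returns a dict with "pixels" (480x640x3 uint8, blue, green, red), "depth" (480x640 float32, m along the optical axis (not along the pixel's ray), 0 where there is no reading), "fx", "fy", "cx", "cy" (pixels), "pose" (4x4, takes a point from camera to world coordinates). Camera axes: x right, y down, z forward; pixel columns grow to the right and rows downward; lengths in m; the calibration is good to about 2 mm. A picture is of the moment at which its call begins.
- manip.sign_off(): hands the job in; it is judged then, once.
The state is a dict: "clock": time; "qpos": joint angles; "qd": joint speeds; "effort": joint torques, N m; "position": TCP position; "ee_rot": TCP orientation; "contact_force": force on the tool from outside, world axes, zero at the start; "moment": the same for the moment, N m; "width": finger opening in m; "gripper_force": force on a finger pad.
Only numpy, scipy, OpenCV 4.12 (cv2) and the standard library are available. Lean on these libraries where they do the work, as an engineer would, in place of code of your own. Each camera call takes 0.05 s, during which the arm holds its last target. There are 200 camera calls.

## Working session

There is one attempt and no reset: what is moved stays moved. The work goes in short steps, Python scripts to look and compute and a shell command to move; the robot and the scene stay as the last step left them, time stands still between calls to the robot, and variables do not carry over. Pictures are saved under pics/ and viewed, at most 10 in all, crops included, and the job is handed in when it is done.

```bash
mkdir -p pics; ls; cat > h.py <<'E'
import numpy as np, cv2
from rig import manip
def grab(n): return manip.get_image(n)
def world(im,u,v,z=None):
    """pixel -> world; ray onto plane z, or by depth if z is None"""
    P=np.array(im['pose']); r=np.array([(u-im['cx'])/im['fx'],(v-im['cy'])/im['fy'],1.])
    d=P[:3,:3]@r
    s=im['depth'][int(round(v)),int(round(u))] if z is None else (z-P[2,3])/d[2]
    return P[:3,3]+s*d
def pix(im,p):
    P=np.array(im['pose']); c=P[:3,:3].T@(np.array(p)-P[:3,3])
    return im['cx']+im['fx']*c[0]/c[2], im['cy']+im['fy']*c[1]/c[2]
E
python3 - <<'E'
from h import *
s=manip.get_state(); print(s, manip.grip_point_offset)
for n in ('top','side'):
    im=grab(n); cv2.imwrite(f'pics/{n}0.png',im['pixels']); np.savez(f'{n}0.npz',**im); print(n,im['fx'],np.round(im['pose'],3).tolist())
E
```

```text
pics
{'clock': 0.0, 'qpos': array([ 1.16998910e+00,  2.76585935e-01,  1.50618473e+00,  2.68830040e-06,
        1.36069334e+00, -1.20971268e-01]), 'qd': array([ 0.00220998, -0.00093945, -0.00125095, -0.00115226, -0.00078112,
        0.00035271]), 'effort': array([ 2.38090269e-05, -4.16760743e+01, -2.45808828e+01,  1.02740984e-05,
        1.08817298e-02, -1.78116449e-05]), 'position': array([0.15858477, 0.55212311, 0.23042432]), 'ee_rot': array([-2.42618102e-04,  1.39462114e-01,  9.90226966e-01, -9.03675230e-04]), 'contact_force': array([-0.52516628, -0.16906308,  0.336709  ]), 'moment': array([0.00401575, 0.06372609, 0.02697534]), 'gripper_force': 0.0, 'width': 0.08553535563637356} 0.0187
top 435.47629231771083 [[0.016, -0.994, 0.108, 0.365], [-1.0, -0.019, -0.025, 0.052], [0.027, -0.108, -0.994, 1.156], [0.0, 0.0, 0.0, 1.0]]
side 553.7885434957564 [[0.999, -0.024, 0.037, 0.432], [-0.043, -0.695, 0.718, -0.838], [0.009, -0.719, -0.695, 0.944], [0.0, 0.0, 0.0, 1.0]]
```

View pics/top0.png

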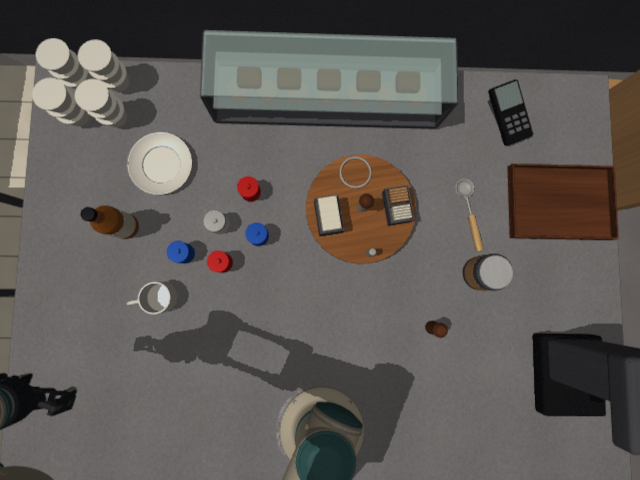

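View pics/side0.png

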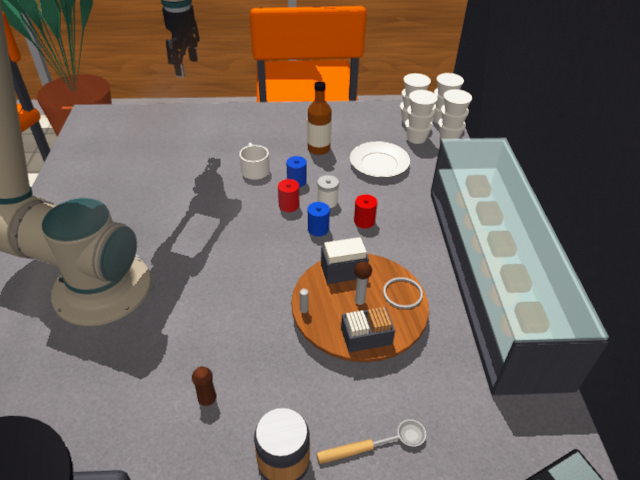

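The top view shows the carousel around (361,209): empty ring at (355,172), post at (372,252). The side view shows it around (360,303).

Jar candidates in the top view are white (214,221), red (248,188) and (219,261), and blue (257,233) and (179,251). The white one with a steel lid fits the description, and it is at (328,190) in the side view. I'll confirm it in a crop.

```bash
python3 - <<'E'
from h import *
T=dict(np.load('top0.npz')); S=dict(np.load('side0.npz'))
hsv=cv2.cvtColor(T['pixels'],cv2.COLOR_BGR2HSV)
# plate
m=cv2.inRange(hsv,(5,120,60),(20,255,255)); m[:140]=0;m[280:]=0;m[:,:290]=0;m[:,430:]=0
c=np.vstack([k for k in cv2.findContours(m,0,2)[0] if cv2.contourArea(k)>20])
h=cv2.convexHull(c)[:,0]
W=np.array([world(T,u,v,.04)[:2] for u,v in h]); (cx,cy),r=cv2.minEnclosingCircle(W.astype(np.float32)); print('axis',cx,cy,r)
def blob(box,z,lo,hi,im=T):
    x0,y0,x1,y1=box; hs=cv2.cvtColor(im['pixels'],cv2.COLOR_BGR2HSV)[y0:y1,x0:x1]
    mm=cv2.inRange(hs,lo,hi); ks=max(cv2.findContours(mm,0,2)[0],key=cv2.contourArea)
    (u,v),rr=cv2.minEnclosingCircle(ks); u+=x0;v+=y0
    p=world(im,u,v,z); print(box,(u,v),rr,'->',p.round(4)); return p
j=blob((195,205,232,240),.068,(0,0,130),(180,60,255))
for b in ((232,172,265,205),(205,246,235,275)): blob(b,.062,(0,150,60),(10,255,255))
for b in ((242,218,274,248),(163,236,196,266)): blob(b,.062,(100,120,40),(130,255,255))
p=blob((364,244,381,260),.1,(0,0,130),(180,60,255))
q=blob((335,153,376,191),.047,(0,0,130),(180,70,255))
for n,x in (('post',p),('place',q)):
    d=x[:2]-[cx,cy]; print(n,np.hypot(*d),np.degrees(np.arctan2(d[1],d[0])))
print('jar side pix',pix(S,[*j[:2],.068]))
u,v=map(int,pix(S,[*j[:2],.05]))
a=cv2.resize(T['pixels'][165:280,155:285],None,fx=3,fy=3,interpolation=2)
b=cv2.resize(S['pixels'][v-60:v+55,u-60:u+60],None,fx=3,fy=3,interpolation=2)
cv2.imwrite('pics/crop.png',np.hstack([a,b]))
E
```

```text
axis 0.5674444437026978 -0.09074630588293076 0.1441807895898819
(195, 205, 232, 240) (213.60000038146973, 220.60000038146973) 10.720174789428711 -> [0.5226 0.2832 0.068 ]
(232, 172, 265, 205) (248.240385055542, 188.80769157409668) 12.81004810333252 -> [0.607  0.2001 0.062 ]
(205, 246, 235, 275) (219.41959762573242, 261.4899501800537) 12.670805931091309 -> [0.4206 0.2658 0.062 ]
(242, 218, 274, 248) (256.8030300140381, 233.8030300140381) 11.932435989379883 -> [0.492  0.1748 0.062 ]
(163, 236, 196, 266) (180.38888931274414, 251.5) 13.838897705078125 -> [0.4439 0.3638 0.062 ]
(364, 244, 381, 260) (372.25, 251.5) 2.795184850692749 -> [ 0.4495 -0.1116  0.1   ]
(335, 153, 376, 191) (354.82885932922363, 171.85570526123047) 15.620915412902832 -> [ 0.6615 -0.0737  0.047 ]
post 0.11974890788072766 -169.99167271601195
place 0.09559254726299829 10.297774500579171
jar side pix (np.float64(327.68126761129275), np.float64(180.9654682289912))
```

View pics/crop.png

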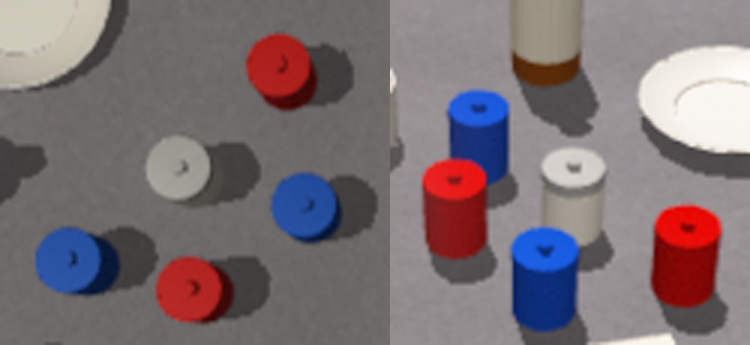

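The crop confirms it: the white jar with the steel lid and knob (crop pixel 180,167 from the top view; 573,195 from the side view) is the sugar jar. The others are plain red or blue. Next I move to just behind the post with the jaws shut.

```bash
python3 -m pendant '[{"jaw":-1,"tx":28.9,"ty":-63.2,"tz":0,"az":16},{"jaw":-1,"tx":28.9,"ty":-63.2,"tz":0,"az":16},{"jaw":-1,"tx":28.9,"ty":-63.2,"tz":0,"az":16},{"jaw":-1,"tx":28.9,"ty":-63.2,"tz":0,"az":16},{"jaw":-1,"tx":28.9,"ty":-63.2,"tz":0,"az":16},{"jaw":-1,"tx":28.9,"ty":-63.2,"tz":0,"az":16},{"jaw":-1,"tx":28.9,"ty":-63.2,"tz":0,"az":16},{"jaw":-1,"tx":28.9,"ty":-63.2,"tz":0,"az":16},{"jaw":-1,"tx":28.9,"ty":-63.2,"tz":0,"az":16},{"jaw":-1,"tx":28.9,"ty":-63.2,"tz":0,"az":16}]'
cat >> h.py <<'E'
AX=np.array([.5672,-.0908])
def cloud(im):
    v,u=np.nonzero(im['depth']>0); d=im['depth'][v,u]; P=np.array(im['pose'])
    c=np.stack([(u-im['cx'])/im['fx']*d,(v-im['cy'])/im['fy']*d,d])
    return (P[:3,:3]@c).T+P[:3,3]
def theta(im,tcp=None,guess=None):
    """carousel angle (deg) from the tops of the two boxes, mod 180 (nearest guess)"""
    p=cloud(im); q=p[:,:2]-AX; r=np.hypot(*q.T)
    k=(p[:,2]>.09)&(p[:,2]<.122)&(r>.04)&(r<.14)
    if tcp is not None: k&=np.hypot(*(p[:,:2]-tcp[:2]).T)>.065
    q=q[k]; z=(q[:,0]+1j*q[:,1])**2
    a=np.degrees(np.angle(z.mean()))/2-90
    if guess is not None: a+=180*round((guess-a)/180)
    return a,len(q)
E
python3 - <<'E'
from h import *
for n in('top','side'):
    im=dict(np.load(n+'0.npz')); print(n,theta(im,guess=10))
T=dict(np.load('top0.npz')); p=cloud(T); k=np.hypot(p[:,0]-.5226,p[:,1]-.2832)<.02; print('jar z',np.percentile(p[k,2],[10,50,90]), p[k].mean(0))
k=(np.hypot(p[:,0]-.4495,p[:,1]+.1116)<.02)&(p[:,2]>.085); print('post',p[k].mean(0),k.sum())
k=(abs(p[:,0]-.85)<.2)&(p[:,1]<.3)&(p[:,2]>.05)&(p[:,2]<.5); print('case x min',np.percentile(p[k&(p[:,0]>.72),0],1),p[k,2].max())
s=manip.get_state(); print(s['clock'],s['position'],s['width'],s['qpos'].round(2))
E
```

```text
top (np.float64(13.513022707509379), 1338)
side (np.float64(12.7556683644722), 1850)
jar z [0.06751988 0.07025756 0.07374636] [0.52229975 0.28290665 0.07056194]
post [ 0.45061246 -0.11113152  0.09945261] 44
case x min 0.8017816477162089 0.18609120605819762
0.1 [0.15860836 0.55221837 0.23052811] 0.08538317199821568 [ 1.17  0.28  1.51  0.    1.36 -0.12]invalid input at $[0]: expected keys jaw, tx, ty, tz, ax, ay, az
```

```bash
python3 -m pendant '[{"jaw":-1,"tx":28.9,"ty":-63.2,"tz":0,"ax":0,"ay":0,"az":16},{"jaw":-1,"tx":28.9,"ty":-63.2,"tz":0,"ax":0,"ay":0,"az":16},{"jaw":-1,"tx":28.9,"ty":-63.2,"tz":0,"ax":0,"ay":0,"az":16},{"jaw":-1,"tx":28.9,"ty":-63.2,"tz":0,"ax":0,"ay":0,"az":16},{"jaw":-1,"tx":28.9,"ty":-63.2,"tz":0,"ax":0,"ay":0,"az":16},{"jaw":-1,"tx":28.9,"ty":-63.2,"tz":0,"ax":0,"ay":0,"az":16},{"jaw":-1,"tx":28.9,"ty":-63.2,"tz":0,"ax":0,"ay":0,"az":16},{"jaw":-1,"tx":28.9,"ty":-63.2,"tz":0,"ax":0,"ay":0,"az":16},{"jaw":-1,"tx":28.9,"ty":-63.2,"tz":0,"ax":0,"ay":0,"az":16},{"jaw":-1,"tx":28.9,"ty":-63.2,"tz":0,"ax":0,"ay":0,"az":16}]'
cat >> h.py <<'E'
def post(im,guess):
    """carousel angle (deg) from the post top, searched near a guess"""
    p=cloud(im); q=p[:,:2]-AX; r=np.hypot(*q.T); a=np.degrees(np.arctan2(q[:,1],q[:,0]))
    d=(a-180-guess+180)%360-180
    k=(p[:,2]>.085)&(p[:,2]<.107)&(abs(r-.12)<.016)&(abs(d)<22)
    return (guess+d[k].mean() if k.any() else None), int(k.sum())
E
python3 - <<'E'
from h import *
for n in('top','side'):
    im=dict(np.load(n+'0.npz')); print(n,post(im,10))
E
```

```text
clock: 1.35
position: [0.419, -0.0176, 0.2313]
ee_rot: [0.0, 0.001, 1.0, 0.0]
contact_force: [0.5, 0.6, 0.2]
width: 0.0001
gripper_force: 0.0
top (np.float64(9.896532358883062), 44)
side (np.float64(12.814929565752152), 87)
```

```bash
python3 -m pendant '[{"jaw":-1,"tx":2.9,"ty":-6.2,"tz":-3,"ax":0,"ay":0,"az":0},{"jaw":-1,"tx":2.9,"ty":-6.2,"tz":-8,"ax":0,"ay":0,"az":0},{"jaw":-1,"tx":2.9,"ty":-6.2,"tz":-13,"ax":0,"ay":0,"az":0},{"jaw":-1,"tx":2.9,"ty":-6.2,"tz":-16.5,"ax":0,"ay":0,"az":0},{"jaw":-1,"tx":2.9,"ty":-6.2,"tz":-16.5,"ax":0,"ay":0,"az":0}]'
python3 - <<'E'
from h import *
# tool arc table: angle from axis, r .12, shifts in cm from current pose
p=manip.get_state()['position'][:2]; a0=np.degrees(np.arctan2(*(p-AX)[::-1])); print(p,a0,np.hypot(*(p-AX)))
a=174+np.cumsum([1,1.3,1.8,2.5,3.3,4.1,4.9,5.6,6.2,6.6,6.8,6.8])
for x in a: print(round(x-174,1),((AX+.12*np.array([np.cos(np.radians(x)),np.sin(np.radians(x))])-p)*100).round(2))
im=grab('side');cv2.imwrite('pics/s1.png',im['pixels'][180:420,200:520])
print(post(im,10))
E
```

```text
clock: 1.98
position: [0.4451, -0.077, 0.064]
ee_rot: [-0.003, 0.0, 1.0, 0.001]
contact_force: [-0.2, -0.7, 0.5]
width: -0.0
gripper_force: 0.0
[ 0.44513274 -0.07695229] 173.52784841561297 0.12285021457237053
1.0 [ 0.25 -0.34]
2.3 [ 0.23 -0.61]
4.1 [ 0.21 -0.99]
6.6 [ 0.21 -1.51]
9.9 [ 0.23 -2.2 ]
14.0 [ 0.32 -3.05]
18.9 [ 0.51 -4.06]
24.5 [ 0.83 -5.19]
30.7 [ 1.3 -6.4]
37.3 [ 1.95 -7.62]
44.1 [ 2.76 -8.79]
50.9 [ 3.71 -9.86]
(np.float64(11.066768228844003), 110)
```

View pics/s1.png

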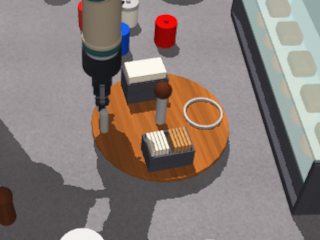

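The crop shows the shut fingers at (101,95), right behind the post at (104,120), and the plate is clear. Now the push.

```bash
python3 -m pendant '[{"jaw":-1,"tx":0.15,"ty":-0.3,"tz":0,"ax":0,"ay":0,"az":1},{"jaw":-1,"tx":0.2,"ty":-0.6,"tz":0,"ax":0,"ay":0,"az":2},{"jaw":-1,"tx":0.2,"ty":-1.0,"tz":0,"ax":0,"ay":0,"az":4},{"jaw":-1,"tx":0.2,"ty":-1.5,"tz":0,"ax":0,"ay":0,"az":6.5},{"jaw":-1,"tx":0.2,"ty":-2.2,"tz":0,"ax":0,"ay":0,"az":10},{"jaw":-1,"tx":0.3,"ty":-3.05,"tz":0,"ax":0,"ay":0,"az":14},{"jaw":-1,"tx":0.5,"ty":-4.05,"tz":0,"ax":0,"ay":0,"az":19},{"jaw":-1,"tx":0.85,"ty":-5.2,"tz":0,"ax":0,"ay":0,"az":24.5},{"jaw":-1,"tx":1.3,"ty":-6.4,"tz":0,"ax":0,"ay":0,"az":31},{"jaw":-1,"tx":1.95,"ty":-7.6,"tz":0,"ax":0,"ay":0,"az":37}]'; python3 -c "
from h import *
s=manip.get_state();p=s['position'];print(p,s['contact_force'],np.degrees(np.arctan2(*(p[:2]-AX)[::-1]))%360)"
```

```text
clock: 3.28
position: [0.4679, -0.1545, 0.0676]
ee_rot: [0.001, -0.319, 0.948, -0.001]
contact_force: [-0.3, 0.4, 0.1]
width: -0.0002
gripper_force: 0.0
[ 0.46788206 -0.15447903  0.06755364] [-0.26792173  0.4230915   0.07811659] 212.6665084678853
```

```bash
python3 -m pendant '[{"jaw":-1,"tx":0.8,"ty":-1.2,"tz":0,"ax":0,"ay":0,"az":7},{"jaw":-1,"tx":1.75,"ty":-2.25,"tz":0,"ax":0,"ay":0,"az":14},{"jaw":-1,"tx":2.1,"ty":-2.7,"tz":1.5,"ax":0,"ay":0,"az":17},{"jaw":-1,"tx":1.9,"ty":-2.9,"tz":6,"ax":0,"ay":0,"az":17},{"jaw":-1,"tx":1.9,"ty":-2.9,"tz":12,"ax":0,"ay":0,"az":17}]'; python3 - <<'E'
from h import *
for n,g in(('side',80),('top',None)):
    t=manip.get_state()['clock']; im=grab(n); np.savez(f'm_{n}.npz',**im)
    print(t,n,theta(im,guess=80),[post(im,g) for g in (65,80,95)])
    cv2.imwrite(f'pics/{n}2.png',im['pixels'])
E
```

```text
clock: 3.9
position: [0.5042, -0.1162, 0.1566]
ee_rot: [-0.026, -0.42, 0.906, -0.033]
contact_force: [0.2, 0.4, -0.7]
width: 0.0
gripper_force: 0.0
3.9 side (np.float64(84.38909686759408), 1777) [(np.float64(77.55312313406316), 99), (np.float64(77.55312313406316), 99), (np.float64(77.55312313406316), 99)]
3.95 top (np.float64(95.48925736761593), 404) [(np.float64(75.93175720887893), 1), (np.float64(75.93175720887893), 1), (np.float64(75.93175720887893), 1)]
```

View pics/side2.png

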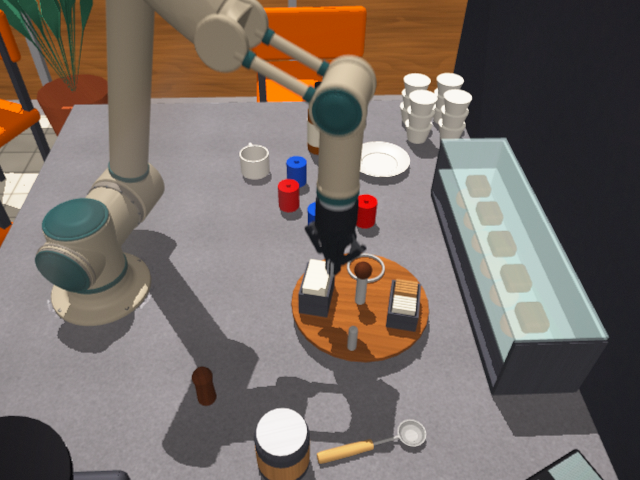

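The tool is at about (335,262), above and behind the cream box at (318,285), and the post is at (352,338). The tool isn't where I commanded it, so I'll check the state.

```bash
python3 - <<'E'
from h import *
s=manip.get_state()
for k in('clock','position','ee_rot','contact_force','qpos','qd'): print(k,s[k].round(3) if hasattr(s[k],'round') else s[k])
T=dict(np.load('m_top.npz')); S=dict(np.load('m_side.npz'))
p=cloud(T)
k=(np.hypot(*(p[:,:2]-AX).T)<.2)&(p[:,2]>.125)&(p[:,2]<.25)
print(np.c_[p[k]].mean(0),k.sum())
E
```

```text
clock 4.0
position [ 0.508 -0.117  0.161]
ee_rot [-0.021 -0.421  0.906 -0.037]
contact_force [-0.091  0.262  0.239]
qpos [-0.302  0.243  1.739 -0.091  1.143 -2.704]
qd [-0.012  0.04   0.078 -0.02  -0.053 -0.002]
[ 0.47956277 -0.0821934   0.23989275] 48
```

The last joint reached the end of its range, which pulled the tool off course, so I turn back the other way while heading for the jar.

```bash
python3 -m pendant '[{"jaw":-1,"tx":0,"ty":1,"tz":3,"ax":0,"ay":0,"az":-10},{"jaw":0.2,"tx":0.5,"ty":6,"tz":5,"ax":0,"ay":0,"az":-20},{"jaw":0.65,"tx":1,"ty":12,"tz":5,"ax":0,"ay":0,"az":-30},{"jaw":0.65,"tx":1.5,"ty":18,"tz":5,"ax":0,"ay":0,"az":-40}]'; python3 - <<'E'
from h import *
for n in('side','top'):
    s=manip.get_state();t=s['clock']; im=grab(n); g=77.5+55*(t-3.9)
    print(t,n,'guess',g,theta(im,guess=g),[post(im,g+d) for d in (-12,0,12)])
print(s['position'].round(4),s['ee_rot'].round(3),s['qpos'].round(2),s['width'])
print(((np.array([.5224,.283])-s['position'][:2])*100).round(2))
E
```

```text
clock: 4.5
position: [0.5196, 0.0639, 0.2059]
ee_rot: [-0.034, -0.082, 0.996, -0.022]
contact_force: [0.7, -0.3, 0.1]
width: 0.0544
gripper_force: 0.0
4.5 side guess 110.5 (np.float64(113.57934521549045), 1962) [(np.float64(105.09071429665828), 96), (np.float64(105.09071429665828), 96), (np.float64(105.09071429665828), 96)]
4.55 top guess 113.25 (np.float64(109.3847425907644), 1352) [(np.float64(108.70627249005496), 48), (np.float64(108.70627249005496), 48), (np.float64(108.70627249005496), 48)]
[0.5199 0.0717 0.2055] [-0.034 -0.081  0.996 -0.018] [ 0.03  0.26  1.6  -0.04  1.35 -1.69] 0.061498561558122423
[ 0.25 21.13]
```

```bash
cat >> h.py <<'E'
from scipy.spatial.transform import Rotation as R
def turn(target_ydir=44):
    q=manip.get_state()['ee_rot']; th=np.radians((target_ydir+90)/2)
    Q=R.from_quat([np.cos(th),np.sin(th),0,0]); C=R.from_quat([q[1],q[2],q[3],q[0]])
    v=np.degrees((Q*C.inv()).as_rotvec()); return v.round(1), np.degrees((R.from_quat([-np.cos(th),-np.sin(th),0,0])*C.inv()).as_rotvec()).round(1)
E
python3 -c "
from h import *
print(turn(44))"
```

```text
(array([  0.6,  -4.8, -56. ]), array([  0.6,  -4.8, -56. ]))
```

```bash
python3 -m pendant '[{"jaw":0.65,"tx":0.2,"ty":6,"tz":0,"ax":0.6,"ay":-4.8,"az":-56},{"jaw":0.65,"tx":0.25,"ty":12,"tz":-1,"ax":0.6,"ay":-4.8,"az":-56},{"jaw":0.65,"tx":0.25,"ty":18,"tz":-3,"ax":0.6,"ay":-4.8,"az":-56},{"jaw":0.65,"tx":0.25,"ty":21.1,"tz":-5,"ax":0.6,"ay":-4.8,"az":-56},{"jaw":0.65,"tx":0.25,"ty":21.1,"tz":-7,"ax":0.6,"ay":-4.8,"az":-56},{"jaw":0.65,"tx":0.25,"ty":21.1,"tz":-9,"ax":0.6,"ay":-4.8,"az":-56},{"jaw":0.65,"tx":0.25,"ty":21.1,"tz":-9,"ax":0.6,"ay":-4.8,"az":-56}]'; python3 - <<'E'
from h import *
for n in('side','top'):
    s=manip.get_state();t=s['clock']; im=grab(n); g=107+48*(t-4.53)
    print(t,n,'guess',g,theta(im,guess=g),post(im,g))
s=manip.get_state();print(s['position'].round(4),turn(44)[0],s['qpos'].round(2),s['width'])
print(((np.array([.5224,.283,.022])-s['position'])*100).round(2))
E
```

```text
clock: 5.48
position: [0.5209, 0.2724, 0.1136]
ee_rot: [-0.002, 0.392, 0.92, -0.003]
contact_force: [0.1, -0.1, 0.4]
width: 0.0705
gripper_force: 0.0
5.475 side guess 152.35999999999996 (np.float64(157.64939133608328), 2002) (np.float64(148.43995183715586), 92)
5.525 top guess 154.76 (np.float64(154.39901940068393), 1388) (np.float64(153.27456564139442), 49)
[0.5227 0.2732 0.1154] [ 0.1 -0.1  0.1] [ 0.36  0.38  1.65 -0.    1.11 -0.4 ] 0.07057770208055451
[-0.03  0.98 -9.34]
```

```bash
python3 -m pendant '[{"jaw":0.65,"tx":0,"ty":1,"tz":-1,"ax":0,"ay":0,"az":0},{"jaw":0.65,"tx":0,"ty":1,"tz":-5,"ax":0,"ay":0,"az":0},{"jaw":0.65,"tx":0,"ty":1,"tz":-8.5,"ax":0,"ay":0,"az":0},{"jaw":0.65,"tx":0,"ty":1,"tz":-9.3,"ax":0,"ay":0,"az":0},{"jaw":0.65,"tx":0,"ty":1,"tz":-9.3,"ax":0,"ay":0,"az":0},{"jaw":-0.5,"tx":0,"ty":1,"tz":-9.3,"ax":0,"ay":0,"az":0},{"jaw":-0.5,"tx":0,"ty":1,"tz":-9.3,"ax":0,"ay":0,"az":0},{"jaw":-0.5,"tx":0,"ty":1,"tz":-9.3,"ax":0,"ay":0,"az":0},{"jaw":-0.5,"tx":0,"ty":1,"tz":-9.3,"ax":0,"ay":0,"az":0}]' 35; python3 - <<'E'
from h import *
s=manip.get_state();print(s['position'],s['width'],s['gripper_force'],s['contact_force'])
for i in range(2):
    t=manip.get_state()['clock']; im=grab('top'); g=153.3+44.5*(t-5.525)
    print(t,'guess',g,theta(im,guess=g),post(im,g))
E
```

```text
clock: 6.7
position: [0.5233, 0.2842, 0.0233]
ee_rot: [0.0, 0.392, 0.92, -0.0]
contact_force: [-1.7, 0.1, 6.9]
width: 0.054
gripper_force: 37.2
[0.52329442 0.28417385 0.02326702] 0.05400386385765005 37.234900416224264 [-1.71351124  0.12254739  6.85722668]
6.7 guess 205.5875 (np.float64(206.09948712927417), 1363) (np.float64(203.81307236179245), 49)
6.75 guess 207.8125 (np.float64(208.1650627544163), 1362) (np.float64(205.94411039583701), 49)
```

Jar gripped at a width of 54 mm. Lift it and carry it over high.

```bash
python3 -m pendant '[{"jaw":-0.5,"tx":0,"ty":0,"tz":2,"ax":0,"ay":0,"az":0},{"jaw":-0.5,"tx":0,"ty":0,"tz":6,"ax":0,"ay":0,"az":0},{"jaw":-0.5,"tx":0,"ty":-2,"tz":11,"ax":0,"ay":0,"az":0},{"jaw":-0.5,"tx":1,"ty":-6,"tz":15,"ax":0,"ay":0,"az":0},{"jaw":-0.5,"tx":2.5,"ty":-11,"tz":17,"ax":0,"ay":0,"az":0},{"jaw":-0.5,"tx":4,"ty":-17,"tz":17,"ax":0,"ay":0,"az":0},{"jaw":-0.5,"tx":5.5,"ty":-23,"tz":17,"ax":0,"ay":0,"az":0},{"jaw":-0.5,"tx":7,"ty":-29,"tz":17,"ax":0,"ay":0,"az":0},{"jaw":-0.5,"tx":8.5,"ty":-34,"tz":17,"ax":0,"ay":0,"az":0},{"jaw":-0.5,"tx":9,"ty":-38,"tz":17,"ax":0,"ay":0,"az":0}]'
cat >> h.py <<'E'
import json,os
from scipy.optimize import least_squares
def path(w0,a0,t):  # coast: dw=-(k)(w+1), nominal drag; degrees, t relative
    k=.025; w0=np.radians(w0); t=np.asarray(t,float)
    return a0+np.degrees((w0+1)/k*(1-np.exp(-k*t))-t)
OBS='obs.json'
def obs(n=1):
    L=json.load(open(OBS))
    for i in range(n):
        t=manip.get_state()['clock']; im=grab('top'); g=pred(t); a,c=post(im,g); b=theta(im,manip.get_state()['position'],g)
        print('t',t,'pred',round(float(g),1),'post',a and round(float(a),1),c,'boxes',round(float(b[0]),1),b[1])
        if c>=40 and abs(a-g)<6: L.append([t,float(a)])
    json.dump(L,open(OBS,'w'))
def fit():
    L=np.array(json.load(open(OBS)))
    return least_squares(lambda p:path(p[0],p[1],L[:,0]-4.55)-L[:,1],[46,108.7]).x
def pred(t): return path(*fit(),np.asarray(t)-4.55)
def table(n=10,lead=0.,dt0=0.):
    """shifts (cm) in x,y from the pose now to stay over the place at each row end"""
    s=manip.get_state(); p=s['position']; t=s['clock']
    print('w',fit(),'tcp',p.round(4),'width',round(s['width'],4),'F',s['contact_force'].round(1))
    for i in range(n+1):
        a=np.radians(pred(t+i/8+lead)); q=AX+.095*np.array([np.cos(a),np.sin(a)])
        print(i,round(float(np.degrees(a)),1),q.round(4),((q-p[:2])*100).round(2))
E
echo '[[4.55,108.7],[5.525,153.27],[6.7,203.81],[6.75,205.94]]' > obs.json
python3 - <<'E'
from h import *
obs(); table()
E
```

```text
clock: 8.05
position: [0.6127, -0.0987, 0.1913]
ee_rot: [-0.001, 0.393, 0.92, -0.001]
contact_force: [-0.4, 0.1, -1.4]
width: 0.0537
gripper_force: 37.6
t 8.05 pred 257.7 post 257.3 46 boxes 308.1 122
w [ 46.91219248 108.7752129 ] tcp [ 0.6133 -0.1042  0.1912] width 0.0538 F [ 1.5 -2.6 -1.8]
0 259.4 [ 0.5497 -0.1842] [-6.36 -7.99]
1 264.1 [ 0.5575 -0.1853] [-5.59 -8.11]
2 268.8 [ 0.5652 -0.1858] [-4.81 -8.15]
3 273.5 [ 0.573  -0.1856] [-4.03 -8.14]
4 278.1 [ 0.5806 -0.1849] [-3.27 -8.06]
5 282.7 [ 0.5881 -0.1835] [-2.52 -7.92]
6 287.3 [ 0.5954 -0.1815] [-1.79 -7.73]
7 291.8 [ 0.6024 -0.179 ] [-1.09 -7.48]
8 296.3 [ 0.6092 -0.176 ] [-0.41 -7.18]
9 300.7 [ 0.6157 -0.1725] [ 0.24 -6.82]
10 305.1 [ 0.6218 -0.1685] [ 0.85 -6.43]
```

```bash
python3 -m pendant '[{"jaw":-0.5,"tx":-1,"ty":-3,"tz":0,"ax":0,"ay":0,"az":0},{"jaw":-0.5,"tx":-2,"ty":-6,"tz":0,"ax":0,"ay":0,"az":0},{"jaw":-0.5,"tx":-2.8,"ty":-8,"tz":0,"ax":0,"ay":0,"az":0},{"jaw":-0.5,"tx":-3,"ty":-8.8,"tz":0,"ax":0,"ay":0,"az":0},{"jaw":-0.5,"tx":-2.5,"ty":-8.75,"tz":-0.5,"ax":0,"ay":0,"az":0},{"jaw":-0.5,"tx":-1.8,"ty":-8.55,"tz":-1.5,"ax":0,"ay":0,"az":0},{"jaw":-0.5,"tx":-1.1,"ty":-8.3,"tz":-2.6,"ax":0,"ay":0,"az":0},{"jaw":-0.5,"tx":-0.4,"ty":-8,"tz":-3.7,"ax":0,"ay":0,"az":0},{"jaw":-0.5,"tx":0.25,"ty":-7.65,"tz":-4.8,"ax":0,"ay":0,"az":0},{"jaw":-0.5,"tx":0.85,"ty":-7.25,"tz":-5.9,"ax":0,"ay":0,"az":0}]'
python3 - <<'E'
from h import *
table(0); obs(); table()
E
```

```text
clock: 9.35
position: [0.6212, -0.1683, 0.1316]
ee_rot: [-0.001, 0.392, 0.92, -0.001]
contact_force: [0.0, -0.2, -2.0]
width: 0.0537
gripper_force: 37.7
w [ 46.91219248 108.7752129 ] tcp [ 0.6212 -0.1683  0.1316] width 0.0537 F [ 0.  -0.2 -2. ]
0 305.1 [ 0.6218 -0.1685] [ 0.07 -0.02]
t 9.35 pred 305.1 post 304.6 46 boxes 310.7 1048
w [ 46.81776642 108.89296719] tcp [ 0.6211 -0.1675  0.13  ] width 0.0538 F [ 0.   0.2 -3.1]
0 306.5 [ 0.6238 -0.1671] [0.27 0.03]
1 310.9 [ 0.6294 -0.1626] [0.83 0.48]
2 315.2 [ 0.6346 -0.1577] [1.35 0.97]
3 319.5 [ 0.6394 -0.1525] [1.83 1.49]
4 323.7 [ 0.6438 -0.147 ] [2.27 2.04]
5 327.9 [ 0.6477 -0.1412] [2.66 2.62]
6 332.1 [ 0.6512 -0.1353] [3.01 3.22]
7 336.2 [ 0.6541 -0.1291] [3.3  3.84]
8 340.3 [ 0.6567 -0.1228] [3.56 4.47]
9 344.4 [ 0.6587 -0.1164] [3.76 5.11]
10 348.4 [ 0.6603 -0.1099] [3.92 5.76]
```

```bash
python3 -m pendant '[{"jaw":-0.5,"tx":0.85,"ty":0.5,"tz":-1.1,"ax":0,"ay":0,"az":0},{"jaw":-0.5,"tx":1.35,"ty":0.95,"tz":-2.2,"ax":0,"ay":0,"az":0},{"jaw":-0.5,"tx":1.85,"ty":1.5,"tz":-3.2,"ax":0,"ay":0,"az":0},{"jaw":-0.5,"tx":2.3,"ty":2.05,"tz":-3.8,"ax":0,"ay":0,"az":0},{"jaw":-0.5,"tx":2.65,"ty":2.6,"tz":-4.1,"ax":0,"ay":0,"az":0},{"jaw":-0.5,"tx":3,"ty":3.2,"tz":-4.1,"ax":0,"ay":0,"az":0},{"jaw":-0.5,"tx":3.3,"ty":3.85,"tz":-4.1,"ax":0,"ay":0,"az":0},{"jaw":-0.5,"tx":3.55,"ty":4.45,"tz":-4.1,"ax":0,"ay":0,"az":0},{"jaw":-0.5,"tx":3.75,"ty":5.1,"tz":-4.1,"ax":0,"ay":0,"az":0},{"jaw":-0.5,"tx":3.9,"ty":5.75,"tz":-4.1,"ax":0,"ay":0,"az":0}]'
python3 - <<'E'
from h import *
table(0); obs(); table()
E
```

```text
clock: 10.65
position: [0.6598, -0.1108, 0.0917]
ee_rot: [-0.001, 0.392, 0.92, -0.001]
contact_force: [-0.6, -0.1, -2.9]
width: 0.0536
gripper_force: 37.7
w [ 46.81776642 108.89296719] tcp [ 0.6598 -0.1108  0.0917] width 0.0536 F [-0.6 -0.1 -2.9]
0 348.4 [ 0.6603 -0.1099] [0.05 0.09]
t 10.65 pred 348.4 post None 0 boxes 356.9 814
w [ 46.81776642 108.89296719] tcp [ 0.66   -0.1098  0.0916] width 0.0539 F [-0.1  0.3 -1.7]
0 350.0 [ 0.6608 -0.1073] [0.08 0.26]
1 354.0 [ 0.6617 -0.1007] [0.17 0.91]
2 358.0 [ 0.6621 -0.0942] [0.22 1.56]
3 361.9 [ 0.6621 -0.0877] [0.22 2.21]
4 365.7 [ 0.6617 -0.0813] [0.18 2.85]
5 369.6 [ 0.6609 -0.075 ] [0.09 3.49]
6 373.4 [ 0.6596 -0.0688] [-0.03  4.1 ]
7 377.2 [ 0.658  -0.0628] [-0.2   4.71]
8 380.9 [ 0.6559 -0.0569] [-0.4   5.29]
9 384.6 [ 0.6536 -0.0512] [-0.64  5.86]
10 388.3 [ 0.6509 -0.0458] [-0.91  6.4 ]
```

```bash
python3 -m pendant '[{"jaw":-0.5,"tx":0.15,"ty":0.9,"tz":-0.1,"ax":0,"ay":0,"az":0},{"jaw":-0.5,"tx":0.2,"ty":1.55,"tz":-0.2,"ax":0,"ay":0,"az":0},{"jaw":-0.5,"tx":0.2,"ty":2.2,"tz":-0.3,"ax":0,"ay":0,"az":0},{"jaw":-0.5,"tx":0.2,"ty":2.85,"tz":-0.3,"ax":0,"ay":0,"az":0},{"jaw":-0.5,"tx":0.1,"ty":3.5,"tz":-0.3,"ax":0,"ay":0,"az":0},{"jaw":-0.5,"tx":-0.05,"ty":4.1,"tz":-0.3,"ax":0,"ay":0,"az":0},{"jaw":-0.5,"tx":-0.2,"ty":4.7,"tz":-0.3,"ax":0,"ay":0,"az":0},{"jaw":-0.5,"tx":-0.4,"ty":5.3,"tz":-0.3,"ax":0,"ay":0,"az":0},{"jaw":-0.5,"tx":-0.65,"ty":5.85,"tz":-0.3,"ax":0,"ay":0,"az":0},{"jaw":-0.5,"tx":-0.9,"ty":6.4,"tz":-0.3,"ax":0,"ay":0,"az":0}]'
python3 - <<'E'
from h import *
import h
table(0)
t=manip.get_state()['clock']; im=grab('side'); cv2.imwrite('pics/s3.png',im['pixels'])
def post2(im,g):
    p=cloud(im); q=p[:,:2]-AX; r=np.hypot(*q.T); a=np.degrees(np.arctan2(q[:,1],q[:,0])); d=(a-g)%360-180
    k=(p[:,2]>.097)&(p[:,2]<.104)&(abs(r-.12)<.016)&(abs(d)<22)
    return g+d[k].mean(),k.sum(),p[k].mean(0)
print(t,pred(t),post2(im,float(pred(t))), 'ref(10.1):',post2(dict(np.load('side0.npz')),10.))
table()
E
```

```text
clock: 11.95
position: [0.6505, -0.0469, 0.0886]
ee_rot: [-0.001, 0.392, 0.92, -0.001]
contact_force: [-0.6, 0.2, -1.9]
width: 0.0532
gripper_force: 37.7
w [ 46.81776642 108.89296719] tcp [ 0.6505 -0.0469  0.0886] width 0.0532 F [-0.6  0.2 -1.9]
0 388.3 [ 0.6509 -0.0458] [0.04 0.11]
11.95 388.2774748143879 (np.float64(389.1660016166991), np.int64(53), array([ 0.46136144, -0.1498749 ,  0.10026386])) ref(10.1): (np.float64(11.946158102070566), np.int64(55), array([ 0.45025955, -0.11554672,  0.10029914]))
w [ 46.81776642 108.89296719] tcp [ 0.65   -0.0461  0.0886] width 0.054 F [ 0.   1.2 -1.8]
0 389.7 [ 0.6497 -0.0437] [-0.03  0.24]
1 393.4 [ 0.6465 -0.0386] [-0.34  0.75]
2 397.0 [ 0.6431 -0.0337] [-0.68  1.24]
3 400.5 [ 0.6394 -0.0291] [-1.05  1.7 ]
4 404.0 [ 0.6355 -0.0248] [-1.44  2.13]
5 407.5 [ 0.6314 -0.0207] [-1.86  2.53]
6 411.0 [ 0.627 -0.017] [-2.29  2.91]
7 414.4 [ 0.6225 -0.0136] [-2.75  3.25]
8 417.8 [ 0.6178 -0.0104] [-3.21  3.56]
9 421.1 [ 0.613  -0.0076] [-3.69  3.85]
10 424.5 [ 0.6081 -0.0051] [-4.18  4.1 ]
```

View pics/s3.png

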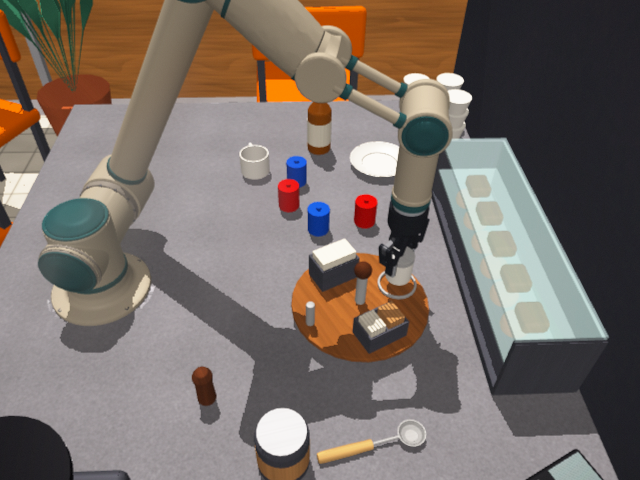

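The side view shows the jar at (400,265) centred just above the ring at (397,284), with the post at (310,315). Keep following.

```bash
python3 -m pendant '[{"jaw":-0.5,"tx":-0.35,"ty":0.75,"tz":0,"ax":0,"ay":0,"az":0},{"jaw":-0.5,"tx":-0.7,"ty":1.25,"tz":0,"ax":0,"ay":0,"az":0},{"jaw":-0.5,"tx":-1.05,"ty":1.7,"tz":0,"ax":0,"ay":0,"az":0},{"jaw":-0.5,"tx":-1.45,"ty":2.1,"tz":0,"ax":0,"ay":0,"az":0},{"jaw":-0.5,"tx":-1.85,"ty":2.5,"tz":0,"ax":0,"ay":0,"az":0},{"jaw":-0.5,"tx":-2.3,"ty":2.9,"tz":0,"ax":0,"ay":0,"az":0},{"jaw":-0.5,"tx":-2.75,"ty":3.25,"tz":0,"ax":0,"ay":0,"az":0},{"jaw":-0.5,"tx":-3.2,"ty":3.55,"tz":0,"ax":0,"ay":0,"az":0},{"jaw":-0.5,"tx":-3.7,"ty":3.85,"tz":0,"ax":0,"ay":0,"az":0},{"jaw":-0.5,"tx":-4.2,"ty":4.1,"tz":0,"ax":0,"ay":0,"az":0}]'
python3 - <<'E'
from h import *
table(0); obs(); table()
E
```

```text
clock: 13.25
position: [0.6083, -0.0061, 0.0886]
ee_rot: [-0.001, 0.392, 0.92, -0.001]
contact_force: [0.5, 0.1, -1.6]
width: 0.0535
gripper_force: 37.7
w [ 46.81776642 108.89296719] tcp [ 0.6083 -0.0061  0.0886] width 0.0535 F [ 0.5  0.1 -1.6]
0 424.5 [ 0.6081 -0.0051] [-0.02  0.1 ]
t 13.25 pred 424.5 post 422.7 50 boxes 407.2 359
w [ 46.60893316 109.26706197] tcp [ 0.6074 -0.0057  0.0885] width 0.0533 F [-1.   1.2 -2.3]
0 424.5 [ 0.6081 -0.005 ] [0.07 0.07]
1 427.8 [ 0.6031 -0.0029] [-0.43  0.29]
2 431.0 [ 0.5981 -0.001 ] [-0.93  0.48]
3 434.2 [0.5931 0.0006] [-1.43  0.63]
4 437.4 [0.588  0.0019] [-1.94  0.76]
5 440.5 [0.5829 0.0029] [-2.45  0.86]
6 443.6 [0.5778 0.0036] [-2.96  0.93]
7 446.7 [0.5727 0.004 ] [-3.46  0.98]
8 449.7 [0.5677 0.0042] [-3.97  0.99]
9 452.7 [0.5627 0.0041] [-4.46  0.98]
10 455.7 [0.5578 0.0037] [-4.95  0.95]
```

```bash
python3 -m pendant '[{"jaw":-0.5,"tx":-0.35,"ty":0.25,"tz":0,"ax":0,"ay":0,"az":0},{"jaw":-0.5,"tx":-0.8,"ty":0.45,"tz":0,"ax":0,"ay":0,"az":0},{"jaw":-0.5,"tx":-1.3,"ty":0.6,"tz":0,"ax":0,"ay":0,"az":0},{"jaw":-0.5,"tx":-1.8,"ty":0.75,"tz":0,"ax":0,"ay":0,"az":0},{"jaw":-0.5,"tx":-2.3,"ty":0.85,"tz":0,"ax":0,"ay":0,"az":0},{"jaw":-0.5,"tx":-2.8,"ty":0.95,"tz":0,"ax":0,"ay":0,"az":0},{"jaw":-0.5,"tx":-3.3,"ty":1,"tz":0,"ax":0,"ay":0,"az":0},{"jaw":-0.5,"tx":-3.8,"ty":1,"tz":0,"ax":0,"ay":0,"az":0},{"jaw":-0.5,"tx":-4.3,"ty":1,"tz":0,"ax":0,"ay":0,"az":0},{"jaw":-0.5,"tx":-4.75,"ty":1,"tz":0,"ax":0,"ay":0,"az":0}]'
python3 - <<'E'
import re
s=open('h.py').read()
s=s.replace("def path(w0,a0,t):","def path(w0,a0,k,t):").replace("    k=.025; w0=","    w0=").replace("path(p[0],p[1],L","path(p[0],p[1],p[2],L").replace("[46,108.7]).x","[46,108.7,.025],x_scale=[1,1,.01]).x")
open('h.py','w').write(s)
E
python3 - <<'E'
from h import *
table(0); obs(); table()
E
```

```text
clock: 14.55
position: [0.5609, 0.0037, 0.0886]
ee_rot: [-0.001, 0.392, 0.92, -0.001]
contact_force: [0.4, -0.3, -2.2]
width: 0.0536
gripper_force: 37.7
w [4.70908993e+01 1.08705299e+02 2.60865867e-02] tcp [0.5609 0.0037 0.0886] width 0.0536 F [ 0.4 -0.3 -2.2]
0 454.6 [0.5596 0.0039] [-0.12  0.02]
t 14.55 pred 454.6 post 454.5 51 boxes 467.7 638
w [4.71004193e+01 1.08697250e+02 2.61162250e-02] tcp [0.5601 0.0038 0.0885] width 0.0534 F [-1.6 -0.4 -0.6]
0 455.7 [0.5578 0.0037] [-0.22 -0.  ]
1 458.5 [0.5531 0.0032] [-0.69 -0.06]
2 461.3 [0.5485 0.0023] [-1.15 -0.14]
3 464.1 [0.544  0.0013] [-1.61 -0.25]
4 466.9 [5.396e-01 1.000e-04] [-2.05 -0.37]
5 469.6 [ 0.5353 -0.0013] [-2.48 -0.51]
6 472.3 [ 0.5311 -0.0029] [-2.89 -0.67]
7 475.0 [ 0.5271 -0.0047] [-3.3  -0.85]
8 477.6 [ 0.5232 -0.0066] [-3.69 -1.04]
9 480.2 [ 0.5194 -0.0087] [-4.07 -1.25]
10 482.8 [ 0.5157 -0.0109] [-4.43 -1.47]
```

```bash
python3 -m pendant '[{"jaw":-0.5,"tx":-0.7,"ty":-0.05,"tz":0,"ax":0,"ay":0,"az":0},{"jaw":-0.5,"tx":-1.15,"ty":-0.1,"tz":0,"ax":0,"ay":0,"az":0},{"jaw":-0.5,"tx":-1.6,"ty":-0.2,"tz":0,"ax":0,"ay":0,"az":0},{"jaw":-0.5,"tx":-2.05,"ty":-0.35,"tz":-0.4,"ax":0,"ay":0,"az":0},{"jaw":-0.5,"tx":-2.5,"ty":-0.5,"tz":-0.8,"ax":0,"ay":0,"az":0},{"jaw":-0.5,"tx":-2.9,"ty":-0.65,"tz":-1.2,"ax":0,"ay":0,"az":0},{"jaw":-0.5,"tx":-3.3,"ty":-0.85,"tz":-1.5,"ax":0,"ay":0,"az":0},{"jaw":-0.5,"tx":-3.7,"ty":-1.05,"tz":-1.8,"ax":0,"ay":0,"az":0},{"jaw":-0.5,"tx":-4.1,"ty":-1.25,"tz":-2.1,"ax":0,"ay":0,"az":0},{"jaw":-0.5,"tx":-4.45,"ty":-1.45,"tz":-2.3,"ax":0,"ay":0,"az":0}]'
python3 - <<'E'
from h import *
table(0); obs(); table()
E
```

```text
clock: 15.85
position: [0.5164, -0.0109, 0.0654]
ee_rot: [-0.001, 0.392, 0.92, -0.001]
contact_force: [0.6, -0.6, -2.0]
width: 0.0538
gripper_force: 37.7
w [4.71004193e+01 1.08697250e+02 2.61162250e-02] tcp [ 0.5164 -0.0109  0.0654] width 0.0538 F [ 0.6 -0.6 -2. ]
0 482.8 [ 0.5157 -0.0109] [-0.06 -0.  ]
t 15.85 pred 482.8 post 482.2 48 boxes 483.2 1033
w [4.71812013e+01 1.08614952e+02 2.63136777e-02] tcp [ 0.5156 -0.011   0.0651] width 0.0537 F [-0.5 -0.3 -2.3]
0 483.4 [ 0.5149 -0.0115] [-0.08 -0.05]
1 485.9 [ 0.5114 -0.0139] [-0.42 -0.29]
2 488.4 [ 0.5082 -0.0164] [-0.75 -0.53]
3 490.9 [ 0.505 -0.019] [-1.06 -0.79]
4 493.3 [ 0.5021 -0.0216] [-1.36 -1.06]
5 495.7 [ 0.4993 -0.0244] [-1.64 -1.34]
6 498.0 [ 0.4966 -0.0273] [-1.91 -1.62]
7 500.3 [ 0.4941 -0.0302] [-2.16 -1.91]
8 502.6 [ 0.4917 -0.0331] [-2.39 -2.21]
9 504.9 [ 0.4895 -0.0362] [-2.62 -2.51]
10 507.1 [ 0.4874 -0.0392] [-2.82 -2.82]
```

```bash
python3 -m pendant '[{"jaw":-0.5,"tx":-0.4,"ty":-0.3,"tz":-0.1,"ax":0,"ay":0,"az":0},{"jaw":-0.5,"tx":-0.75,"ty":-0.55,"tz":-0.2,"ax":0,"ay":0,"az":0}]'
python3 - <<'E'
from h import *
table(5)
E
```

```text
clock: 16.15
position: [0.5091, -0.0165, 0.0636]
ee_rot: [-0.001, 0.392, 0.92, -0.001]
contact_force: [-0.2, 0.1, -2.2]
width: 0.0538
gripper_force: 37.7
w [4.71812013e+01 1.08614952e+02 2.63136777e-02] tcp [ 0.5091 -0.0165  0.0636] width 0.0538 F [-0.2  0.1 -2.2]
0 488.4 [ 0.5082 -0.0164] [-0.09  0.01]
1 490.9 [ 0.505 -0.019] [-0.4  -0.25]
2 493.3 [ 0.5021 -0.0216] [-0.7  -0.52]
3 495.7 [ 0.4993 -0.0244] [-0.98 -0.8 ]
4 498.0 [ 0.4966 -0.0273] [-1.25 -1.08]
5 500.3 [ 0.4941 -0.0302] [-1.5  -1.37]
```

```bash
python3 -m pendant '[{"jaw":-0.5,"tx":-0.4,"ty":-0.25,"tz":-0.1,"ax":0,"ay":0,"az":0}]'
python3 - <<'E'
from h import *
table(5)
E
```

```text
clock: 16.27
position: [0.5058, -0.0188, 0.0633]
ee_rot: [-0.0, 0.392, 0.92, -0.001]
contact_force: [-0.5, 0.9, 6.2]
width: 0.0532
gripper_force: 38.2
w [4.71812013e+01 1.08614952e+02 2.63136777e-02] tcp [ 0.5058 -0.0188  0.0633] width 0.0532 F [-0.5  0.9  6.2]
0 490.9 [ 0.505 -0.019] [-0.07 -0.02]
1 493.3 [ 0.5021 -0.0216] [-0.37 -0.29]
2 495.7 [ 0.4993 -0.0244] [-0.65 -0.56]
3 498.0 [ 0.4966 -0.0273] [-0.92 -0.85]
4 500.3 [ 0.4941 -0.0302] [-1.17 -1.14]
5 502.6 [ 0.4917 -0.0331] [-1.4  -1.44]
```

```bash
python3 -m pendant '[{"jaw":0.7,"tx":-0.35,"ty":-0.3,"tz":0,"ax":0,"ay":0,"az":0},{"jaw":0.7,"tx":-0.65,"ty":-0.55,"tz":0,"ax":0,"ay":0,"az":0},{"jaw":0.7,"tx":-0.9,"ty":-0.85,"tz":0.5,"ax":0,"ay":0,"az":0},{"jaw":0.7,"tx":-1.15,"ty":-1.15,"tz":2.5,"ax":0,"ay":0,"az":0},{"jaw":0.7,"tx":-1.4,"ty":-1.45,"tz":5.5,"ax":0,"ay":0,"az":0},{"jaw":0.7,"tx":-1.6,"ty":-1.75,"tz":9.5,"ax":0,"ay":0,"az":0},{"jaw":0.7,"tx":-1.8,"ty":-1.8,"tz":14,"ax":0,"ay":0,"az":0},{"jaw":0.7,"tx":-5,"ty":3,"tz":16,"ax":0,"ay":0,"az":0},{"jaw":0.7,"tx":-9,"ty":7,"tz":17,"ax":0,"ay":0,"az":0},{"jaw":0.7,"tx":-13,"ty":11,"tz":17,"ax":0,"ay":0,"az":0}]'
python3 - <<'E'
from h import *
obs()
im=grab('side');cv2.imwrite('pics/s4.png',im['pixels'])
obs(); print(manip.get_state()['width'])
E
```

```text
clock: 17.52
position: [0.3747, 0.0922, 0.2338]
ee_rot: [0.0, 0.393, 0.92, -0.0]
contact_force: [0.9, 1.2, -0.6]
width: 0.0726
gripper_force: 0.0
t 17.525 pred 513.6 post 511.2 51 boxes 513.2 1794
t 17.625 pred 513.8 post 512.8 48 boxes 514.6 1806
0.07278074590679849
```

View pics/s4.png

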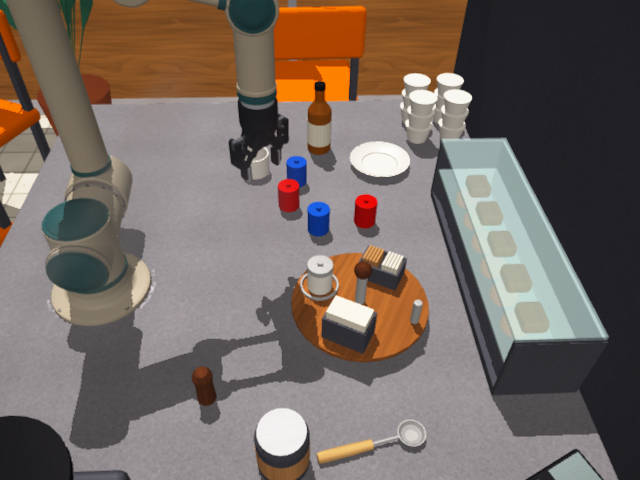

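The side view shows the jar upright inside the rim at (320,278). The carousel is still turning and the gripper is clear, up at (258,145).

```bash
python3 -c "
from rig import manip
print(manip.get_state()['contact_force'], manip.sign_off())"
```

```text
the job is handed in; nothing more can be done
[ 0.059723   -0.70244375 -0.71827551] None
```

I pushed the carousel to about one turn in 7.7 s, followed the empty place for over 4 s, set the sugar jar upright inside its rim while it turned, and handed in at about 18 s; the one slip was the last joint reading -2.704 against its -2.7 limit just after the push.

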